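# Check monitor-pole sleeves on the gauge pin and sort them

## Task

Check the two dark grey pole sleeves one after the other on the level gauge pin: slide each along the pin until it either comes fully home against the shoulder or stops at the nose, without forcing it, draw it off again and put it away before trying the next. A sleeve that goes fully home belongs in the white paper tray, one that does not goes back in the cardboard carton. Leave the mug, mouse and screwdriver as they are.

Things in the scene. Friction and masses are not known exactly. Their poses are not given: they have to be found in the camera images.
- sleeve_1: dark grey plastic pole sleeve: square block 50 x 50 mm, 80 mm long, 0.15 kg, a round bore right through it lengthwise. Origin at the block's centre, 25 mm above the desk as it lies; own x along the bore, z up (side with a slit). Same either way round. Bore 35 mm (fits, 2.5 mm to spare all round) or 27 mm (undersize, stops on the pin's tapered nose); alike outside, the trial on the pin tells which
- sleeve_2: dark grey plastic pole sleeve: square block 50 x 50 mm, 80 mm long, 0.15 kg, a round bore right through it lengthwise. Origin at the block's centre, 25 mm above the desk as it lies; own x along the bore, z up (side with a slit). Same either way round. Bore 35 mm (fits, 2.5 mm to spare all round) or 27 mm (undersize, stops on the pin's tapered nose); alike outside, the trial on the pin tells which
- gauge: fixed gauge stand: foot plate 140 x 100 x 12 mm (own x -0.060 to 0.080), upright plate 80 mm wide, 140 mm high, and a steel pin 30 mm thick that stands out level, 110 mm above the desk, along own -x, roughly towards the robot. Origin on the desk below the shoulder face (60 mm dark disc, own x = 0), z up. A sleeve fully home has its centre at own (-0.040, 0, 0.110)
- pin_tip (a point): centre of the pin's free end, 110 mm above the desk, at (-0.090, 0, 0.110) in the gauge's frame. The last 10 mm of the pin taper to 20 mm diameter. An undersize sleeve stops with its centre near gauge x = -0.123
- tray: white sheet-steel paper tray with a brown cork lining, open on top, fixed: 240 (own x) x 180 (own y) x 45 mm high outside, walls and floor 4 mm; origin under its centre on the desk. For sleeves that fit. Tray and carton may change sides
- carton: brown cardboard carton, open on top, flaps folded down outside, fixed: 240 (own x) x 180 (own y) x 75 mm high, walls and floor 5 mm, flaps stand out up to 10 mm at the outside; origin under its centre on the desk. For sleeves that do not fit
- mug: white mug, 82 mm across, 95 mm high, handle to its own +y; origin under its centre. Bystander, loose
- mouse: white computer mouse, 105 x 60 x 30 mm; origin under its centre. Bystander, loose
- screwdriver: screwdriver lying on the desk, 190 mm long along its own x, black handle; origin near its middle. Bystander, loose
Not all that is in view belongs to the job. Leave any orange look-alike of the sleeve_2 alone. What is shaped like the sleeve_1 but purple is not meant.

How it is judged (in metres and radians):
On the way, in this order (a step that is already met when the one before it is completed fails the run):
1. one sleeve is tried: the one that fits fully home (within 5 mm of the shoulder), or the undersize one in line with the pin (within 6 mm) and pressed with 1 N or more on its nose (((x of sleeve_2 in the frame of gauge between -0.045 and -0.03 m and y of sleeve_2 in the frame of gauge between -0.006 and 0.006 m and z of sleeve_2 in the frame of gauge between 0.104 and 0.116 m and angle between the x axis of sleeve_2 and the x axis of gauge, either way round below 0.12 rad) or (x of sleeve_1 in the frame of gauge between -0.131 and -0.03 m and y of sleeve_1 in the frame of gauge between -0.006 and 0.006 m and z of sleeve_1 in the frame of gauge between 0.104 and 0.116 m and angle between the x axis of sleeve_1 and the x axis of gauge, either way round below 0.12 rad and contact force between sleeve_1 and gauge above 1 N))), for 0.05 s.
2. with that sleeve put away where it belongs, the other one is tried on the pin in the same way ((((x of sleeve_2 in the frame of tray between -0.11 and 0.11 m and y of sleeve_2 in the frame of tray between -0.08 and 0.08 m and z of sleeve_2 in the frame of tray between 0 and 0.05 m) and (x of sleeve_1 in the frame of gauge between -0.131 and -0.03 m and y of sleeve_1 in the frame of gauge between -0.006 and 0.006 m and z of sleeve_1 in the frame of gauge between 0.104 and 0.116 m and angle between the x axis of sleeve_1 and the x axis of gauge, either way round below 0.12 rad and contact force between sleeve_1 and gauge above 1 N)) or ((x of sleeve_1 in the frame of carton between -0.11 and 0.11 m and y of sleeve_1 in the frame of carton between -0.08 and 0.08 m and z of sleeve_1 in the frame of carton between 0 and 0.05 m) and (x of sleeve_2 in the frame of gauge between -0.045 and -0.03 m and y of sleeve_2 in the frame of gauge between -0.006 and 0.006 m and z of sleeve_2 in the frame of gauge between 0.104 and 0.116 m and angle between the x axis of sleeve_2 and the x axis of gauge, either way round below 0.12 rad)))), for 0.05 s.
At the end, for the whole second after the job is handed in: the sleeve that fits the pin lies in the tray and the undersize one in the carton, centres inside the walls and no more than 50 mm above the desk, both at rest (under 0.02 m/s) (x of sleeve_2 in the frame of tray between -0.11 and 0.11 m and y of sleeve_2 in the frame of tray between -0.08 and 0.08 m and z of sleeve_2 in the frame of tray between 0 and 0.05 m and x of sleeve_1 in the frame of carton between -0.11 and 0.11 m and y of sleeve_1 in the frame of carton between -0.08 and 0.08 m and z of sleeve_1 in the frame of carton between 0 and 0.05 m and linear speed of each of sleeve_2, sleeve_1 below 0.02 m/s); the robot touches nothing.
It fails at once if a sleeve is forced against the gauge with more than 60 N (contact force between any of sleeve_2, sleeve_1 and gauge above 60 N).
It fails at once if the mug is moved more than 30 mm (distance of mug from where it was at the start of the episode above 0.03 m).
It fails at once if the mouse is moved more than 30 mm (distance of mouse from where it was at the start of the episode above 0.03 m).
It fails at once if the screwdriver is moved more than 30 mm (distance of screwdriver from where it was at the start of the episode above 0.03 m).
It also fails if it takes over 72 s, if anything falls off the work surface, if the arm or the gripper's body presses on something with over 40 N, if the wrist force passes 120 N, or if a joint passes its speed limit or range.

## Robot

A 6-joint arm with a two-finger parallel gripper is mounted at the origin on the work surface. World frame = base frame: x ahead of the robot, y to its left, z up, the work surface at z = 0. Lengths are in mm, angles in rad, forces in N, time in s.
With the tool pointing down it reaches from about 275 to 975 mm from the base axis. Payload 8.4 kg.
Tool frame: the origin (TCP) lies at the very end of the fingers, on their centre line; the grasp point (between the pads) lies 19 mm behind it; z points along the fingers, y is the line along which they close (so a half turn about z gives the same grasp; the last joint's range is limited). The gripper opens to 92 mm and grips with 3 to 60 N. Pads are 20 mm wide; open, the fingers measure 128 mm over their backs; the gripper's body (75 mm by 189 mm) begins 69 mm behind the grasp point.
Start: joints at [1.273, 0.353, 1.633, -0, 1.155, -0.002], TCP at [182.189, 597.859, 214.583] pointing down, gripper open.
Joint ranges: [-2.63, 2.63], [-0.92, 2.1], [0.06, 2.66], [-1.3, 4.44], [0, 2.69], [-3.02, 3.02]. Speed limits (rad/s): [2.22, 2.22, 2.79, 3.14, 3.14, 3.14].

## Interface

Orientations are given as a rotation vector (axis times angle).
In Python, from rig import state, imaging, close_job gives the robot as it stands.
- The arm moves only by the tool move_arm, never from a script. Its argument "increments" is one flat list of numbers, 5 for each row, row after row: the finger opening in mm, from 0 to 91.9, then the shift along the tool's x, y, z in units of 30 mm (1.0 is 30 mm), then the turn about the tool's z in units of 6 degrees (1.0 is 6 degrees). In form: [fingers, x, y, z, yaw, fingers, x, y, z, yaw, ...]. A call has 1 to 10 rows; each row shifts and turns the commanded pose from where the row before left it, along the tool's axes as they then stand; what a row does not reach is not made up. A row lasts 1/12 s, in which the tool goes at most 41.7 mm and 7.16 degrees, less where a joint would pass 70% of its speed; a pose out of reach is approached as far as the arm can. A call is refused whole if a number of a shift passes 1 or a number of a turn 1, either way. A call with a gripper value outside its range is refused whole. The fingers move at their own pace and stop on an object; the grip force is fixed at half the most. Time passes only in rows, so rows that do not move let the fingers close. It gives the time, the measured TCP pose, the force, the opening and the grip force at its end, in the units of the state.
- state(): the state, without advancing time (a new reading comes with each control period).
- imaging.grab_frame(name): name is "scene" or "top" or "wrist"; returns the picture (384x512x3 uint8, red, green, blue); there is no depth.
- imaging.camera_info(name): a dict with "mtx" (3x3 intrinsics, pixels), "k1" (the pictures are not rectified: a ray, as slopes to the right and down, at radius r is drawn at 1 + k1 r^2 times it, then the intrinsics apply), "R" (3x3) and "t" (3): a world point X has camera coordinates R X + t; the wrist camera has in their place "hand_eye" (4x4, takes a point from camera to tool coordinates, whose origin is the TCP and whose axes are the flange's). Camera axes: x right, y down, z forward; pixel columns grow to the right and rows downward; lengths in mm; the calibration is good to about 2 mm. A picture is of the moment at which its call begins: read the wrist's pose just before it. camera_info takes no time and is no camera call.
- close_job(): hands the job in; it is judged then, once.
The state is a dict: "time_s": time; "joint_pos": joint angles; "qd": joint speeds; "effort": joint torques, N m; "eef_pos": TCP position; "tcp_rot": TCP orientation; "force": force on the tool from outside, world axes, zero at the start; "moment": the same for the moment, N m; "gripper_width": opening from 0.0 (shut) to 1.0 (fully open); "grip_force": force on a finger pad.
Only numpy, scipy, OpenCV 4.12 (cv2) and the standard library are available. Lean on these libraries where they do the work, as an engineer would, in place of code of your own. Each camera call takes 0.05 s, during which the arm holds its last target. There are 200 camera calls.

## Working session

There is one attempt and no reset: what is moved stays moved. The work goes in short steps, Python scripts to look and compute and a tool call to move; the robot and the scene stay as the last step left them, time stands still between calls to the robot, and variables do not carry over. Pictures are saved under pics/ and viewed, at most 10 in all, crops included, and the job is handed in when it is done.

Besides the shell and the picture viewer there is one more tool, called as name(argument=value, ...) on one line, values as JSON. move_arm: Moves the arm, as the interface text tells. Its arguments: {"type":"object","properties":{"increments":{"type":"array"}},"required":["increments"]}

```bash
ls; mkdir -p pics
python3 - <<'E'
from rig import state, imaging
import cv2, numpy as np
s=state(); print({k:np.round(v,3).tolist() if not np.isscalar(v) else v for k,v in s.items()})
a=imaging.grab_frame("scene"); b=imaging.grab_frame("top")
cv2.imwrite("pics/scene.png",a[:,:,::-1]); cv2.imwrite("pics/top.png",b[:,:,::-1])
for n in("scene","top","wrist"):
    print(n,{k:np.round(v,4).tolist() for k,v in imaging.camera_info(n).items()})
E
```

```text
pics
{'time_s': 0.0, 'joint_pos': [1.273, 0.354, 1.634, -0.0, 1.155, -0.002], 'qd': [-0.0, 0.002, 0.001, 0.0, -0.001, 0.0], 'effort': [-0.005, -59.385, -33.422, 0.069, 0.023, -0.0], 'eef_pos': [182.048, 597.401, 213.872], 'tcp_rot': [-0.463, -3.107, 0.002], 'force': [0.337, 0.057, -0.416], 'moment': [-0.017, -0.028, 0.017], 'grip_force': 0.0, 'gripper_width': 1.000397088756585}
scene {'mtx': [[365.8519, 0.0, 254.8044], [0.0, 365.8519, 185.5902], [0.0, 0.0, 1.0]], 'k1': -0.0379, 'R': [[-0.6372, 0.7707, 0.0041], [0.5038, 0.4206, -0.7545], [-0.5832, -0.4787, -0.6563]], 't': [352.9434, -228.4889, 1289.6278]}
top {'mtx': [[456.1231, 0.0, 259.4083], [0.0, 456.1231, 191.9018], [0.0, 0.0, 1.0]], 'k1': -0.0908, 'R': [[-0.095, -0.9955, 0.0017], [-0.9702, 0.0922, -0.224], [0.2229, -0.0229, -0.9746]], 't': [43.5143, 580.5201, 1252.5451]}
wrist {'mtx': [[322.6563, 0.0, 254.2217], [0.0, 322.6563, 194.2764], [0.0, 0.0, 1.0]], 'k1': 0.0182, 'hand_eye': [[-0.0014, -0.9663, -0.2575, 71.6727], [1.0, -0.0016, 0.0009, 0.0471], [-0.0013, -0.2575, 0.9663, -170.0171], [0.0, 0.0, 0.0, 1.0]]}
```

View pics/scene.png

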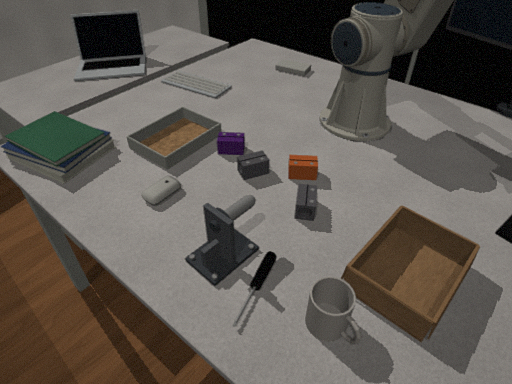

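View pics/top.png

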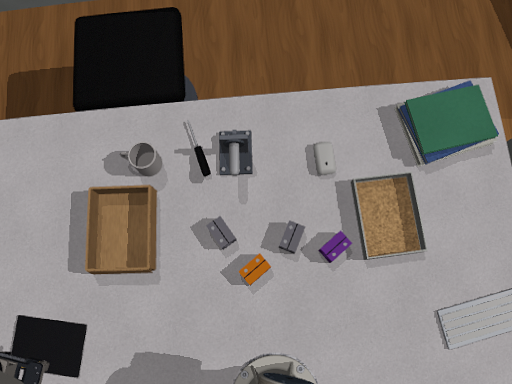

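Top view: the grey sleeves are at (222,233) and (291,237), with the gauge at (235,152) and its pin pointing down the image. The carton is on the left at (122,229) and the tray on the right at (388,216). The mug is at (145,158), the screwdriver at (198,150) and the mouse at (325,158). Next I'll measure these positions.

```bash
cat > h.py <<'E'
import numpy as np, cv2
from scipy.spatial.transform import Rotation as Ro
from rig import state, imaging
def cam(name,s=None):
    """K,k1,R,t world->camera"""
    c=imaging.camera_info(name); K=np.array(c['mtx'])
    if name!='wrist': return K,c['k1'],np.array(c['R']),np.array(c['t'])
    T=np.eye(4); T[:3,:3]=Ro.from_rotvec(s['tcp_rot']).as_matrix(); T[:3,3]=s['eef_pos']
    M=np.linalg.inv(T@np.array(c['hand_eye'])); return K,c['k1'],M[:3,:3],M[:3,3]
def rays(px,C):
    K,k1,R,t=C
    d=cv2.undistortPoints(np.float64(px).reshape(-1,1,2),K,np.array([k1,0,0,0])).reshape(-1,2)
    return -R.T@t,np.c_[d,np.ones(len(d))]@R
def onz(px,z,C):
    o,d=rays(px,C); return (o+d*((z-o[2])/d[:,2])[:,None])
def proj(X,C):
    K,k1,R,t=C; return cv2.projectPoints(np.float64(X).reshape(-1,1,3),cv2.Rodrigues(R)[0],t,K,np.array([k1,0,0,0,0]))[0].reshape(-1,2)
def tool(s):
    Rm=Ro.from_rotvec(s['tcp_rot']).as_matrix(); return np.array(s['eef_pos']),np.degrees(np.arctan2(Rm[1,0],Rm[0,0])),Rm
E
python3 - <<'E'
from h import *
C=cam('top'); I=cv2.imread('pics/top.png')
q={'sA':(222,233),'sB':(291,237)}
for k,p in q.items(): print(k,onz([p],50,C).round())
print('pin tip/base',onz([(234,172),(237,142)],110,C).round(1))
print('carton rim',onz([(89,187),(155,186),(156,271),(89,273)],75,C).round())
print('tray rim',onz([(353,180),(411,174),(424,250),(366,258)],45,C).round())
print('mug',onz([(145,158)],0,C).round(),'mouse',onz([(325,158)],15,C).round(),'sd',onz([(187,122),(207,174)],10,C).round())
big=cv2.resize(I[125:290,180:350],None,fx=4,fy=4,interpolation=cv2.INTER_CUBIC); cv2.imwrite('pics/topcrop.png',big[:600])
print(tool(state()))
E
```

```text
sA [[475. 106.  50.]]
sB [[445. -90.  50.]]
pin tip/base [[636.   55.2 110. ]
 [724.1  39.3 110. ]]
carton rim [[641. 481.  75.]
 [626. 287.  75.]
 [383. 296.  75.]
 [393. 485.  75.]]
tray rim [[ 597. -292.   45.]
 [ 599. -470.   45.]
 [ 370. -470.   45.]
 [ 365. -298.   45.]]
mug [[738. 331.   0.]] mouse [[ 681. -223.   15.]] sd [[840. 192.  10.]
 [666. 141.  10.]]
(array([182.06987264, 597.438178  , 213.92965943]), np.float64(163.05086743082433), array([[-9.56563948e-01,  2.91522338e-01, -3.74860298e-04],
       [ 2.91522578e-01,  9.56563244e-01, -1.16048376e-03],
       [ 2.02706451e-05, -1.21935716e-03, -9.99999256e-01]]))
```

View pics/topcrop.png

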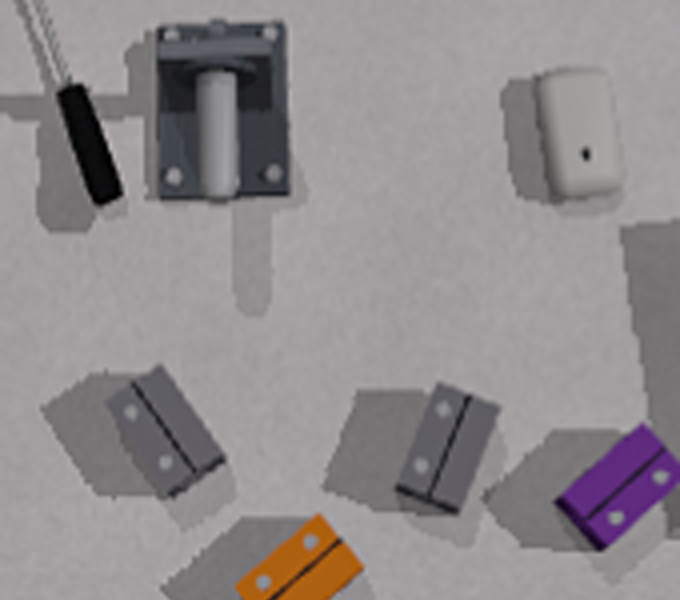

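The sleeves' top faces and slits are clear in the crop. Next I'll move the wrist camera over the work area.

move_arm(increments=[91.9,-0.83,-0.94,0,0,91.9,-0.83,-0.94,0,0,91.9,-0.83,-0.94,0,0,91.9,-0.83,-0.94,0,0,91.9,-0.83,-0.94,0,0,91.9,-0.83,-0.94,0,0,91.9,-0.83,-0.94,0,0,91.9,-0.83,-0.94,0,0,91.9,-0.83,-0.94,0,0,91.9,-0.83,-0.94,0,0])

```text
time_s: 0.93
eef_pos: [338.3, 253.7, 214.5]
tcp_rot: [-0.462, -3.107, 0.0]
force: [0.8, 0.4, 0.2]
gripper_width: 0.999
grip_force: 0.0
```

move_arm(increments=[91.9,-0.83,-0.94,-0.3,0,91.9,-0.83,-0.94,-0.3,0,91.9,-0.83,-0.94,-0.3,0,91.9,-0.83,-0.94,-0.3,0,91.9,-0.83,-0.94,-0.3,0,91.9,-0.5,-0.8,0,0,91.9,0,0,0,-0.6,91.9,0,0,0,-0.6,91.9,0,0,0,0,91.9,0,0,0,0])

```text
time_s: 1.77
eef_pos: [423.3, 56.9, 259.4]
tcp_rot: [-0.27, -3.13, 0.0]
force: [0.1, 0.5, 0.2]
gripper_width: 1.003
grip_force: 0.0
```

```bash
cat >> h.py <<'E'
def snap(fn):
    s=state(); a=imaging.grab_frame('wrist')[:,:,::-1].copy(); cv2.imwrite(fn,a); C=cam('wrist',s)
    np.savez(fn[:-4]+'.npz',K=C[0],k1=C[1],R=C[2],t=C[3]); return s,a,C
def load(fn):
    z=np.load(fn[:-4]+'.npz'); return cv2.imread(fn),(z['K'],float(z['k1']),z['R'],z['t'])
E
python3 - <<'E'
from h import *
s,a,C=snap('pics/w1.png'); print(s['time_s'],tool(s)[:2])
E
```

```text
1.7667 (array([423.30528682,  56.91671951, 259.40390632]), np.float64(170.12810750303734))
```

View pics/w1.png

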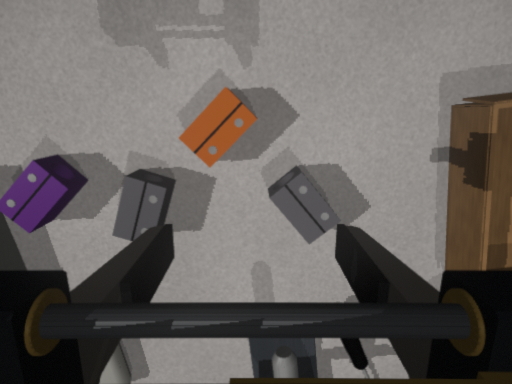

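The wrist view looks back toward the robot. Sleeve A is at (305,203) and sleeve B at (147,205), partly behind a finger. I'll segment both sleeves and move the camera over the pin.

move_arm(increments=[91.9,-0.98,0.13,0,0,91.9,-0.98,0.13,0,0,91.9,-0.98,0.13,0,0,91.9,-0.98,0.13,0,0,91.9,-0.98,0.13,0,0,91.9,-0.98,0.13,0,0,91.9,-0.98,0.13,0,0,91.9,-0.98,0.13,0,0,91.9,-0.98,0.13,0,0,91.9,-0.98,0.13,0,0])

```text
time_s: 2.65
eef_pos: [721.0, 46.5, 259.1]
tcp_rot: [-0.268, -3.13, 0.0]
force: [0.3, -1.2, 0.1]
gripper_width: 1.003
grip_force: 0.0
```

move_arm(increments=[91.9,0,0,0,0,91.9,0,0,0,0])

```text
time_s: 2.82
eef_pos: [720.2, 46.3, 258.2]
tcp_rot: [-0.268, -3.129, 0.0]
force: [-0.5, 0.1, 0.3]
gripper_width: 0.999
grip_force: 0.0
```

Run:
```python
from h import *
s,a,C=snap('pics/w2.png'); print(s['time_s'],tool(s)[:2])
i1,_=load('pics/w1.png')
L=cv2.resize(i1[150:250,100:360],None,fx=3,fy=3,interpolation=cv2.INTER_CUBIC)
R=a[:300,120:380]; R=cv2.resize(R,(780,900))[:0] 
c=np.vstack([L[:, :780],cv2.resize(a[60:160,120:380],None,fx=3,fy=3,interpolation=cv2.INTER_CUBIC)]); cv2.imwrite('pics/comp.png',c)
cv2.imwrite('pics/w2v.png',cv2.resize(a,(800,600)))
```

```text
2.8167 (array([720.20468262,  46.33215815, 258.18031586]), np.float64(170.2148150822158))
```

View pics/w2v.png

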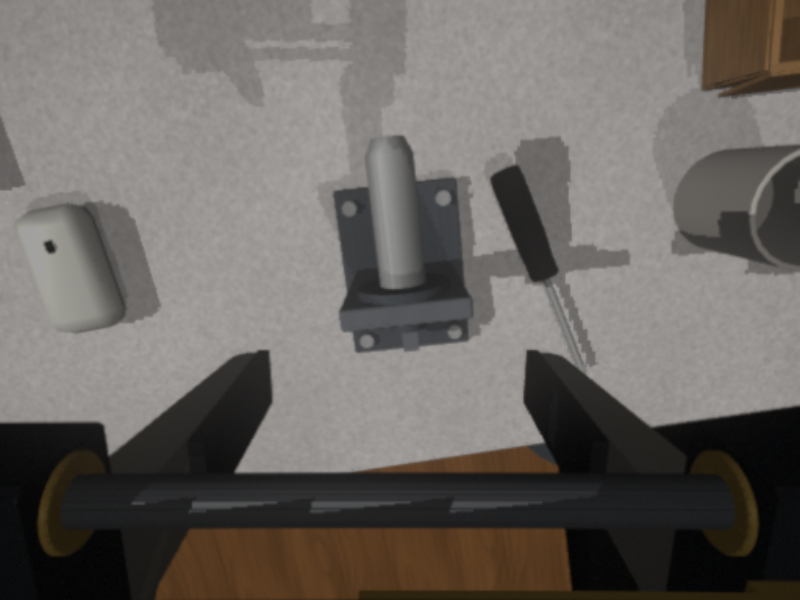

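The pin runs from (390,138) to (402,288) in the 800x600 picture, and the foot-plate screws are at (349,208), (443,198), (455,332) and (367,341). I'll measure the axis from the edges.

Run:
```python
from h import *
a,C=load('pics/w2.png'); g=cv2.GaussianBlur(cv2.cvtColor(a,6),(3,3),0).astype(float)
m=[];W=[]
for r in range(124,168):
    d=np.diff(g[r,225:285]); i=np.argmax(d); j=np.argmin(d)
    f=lambda k,d=d: k+ (0.5*(d[k-1]-d[k+1])/(d[k-1]-2*d[k]+d[k+1]) if 0<k<58 else 0)
    m.append((225.5+(f(i)+f(j))/2,r)); W.append(j-i)
m=np.array(m,float); p=np.polyfit(m[:,1],m[:,0],1); res=m[:,0]-np.polyval(p,m[:,1])
k=abs(res)<1.5; p=np.polyfit(m[k,1],m[k,0],1); print('widths',W[::6],'n',k.sum(),'rms',res[k].std())
rr=np.array([90,130,165,181]); X=onz(np.c_[np.polyval(p,rr),rr],110,C); print(X.round(1)); d=X[3]-X[0]; print('heading',np.degrees(np.arctan2(d[1],d[0])))
print('col grads at tip', g[82:98,int(np.polyval(p,88))].round())
S=np.array([(349,208),(443,198),(455,332),(367,341)])*.64; Y=onz(S,14,C); print(Y.round(1),Y.mean(0).round(1))
for u,v in((0,3),(1,2)): d=Y[v]-Y[u];print(np.degrees(np.arctan2(d[1],d[0])))
# upright top edge, disc
print('width at z110 (mm)',np.linalg.norm(onz([(250-W[10]/2,130)],110,C)-onz([(250+W[10]/2,130)],110,C)))
```

```text
widths [np.int64(-26), np.int64(-10), np.int64(-11), np.int64(17), np.int64(25), np.int64(24), np.int64(19), np.int64(15)] n 12 rms 0.7637469211651708
[[630.6  46.2 110. ]
 [667.9  46.  110. ]
 [702.6  45.8 110. ]
 [719.1  45.7 110. ]]
heading -0.2919252871572887
col grads at tip [138. 137. 136. 135. 135. 133. 127. 119. 115. 113. 113. 113. 115. 117.
 120. 123.]
[[672.6  15.3  14. ]
 [677.8  91.4  14. ]
 [791.6  84.8  14. ]
 [786.6   8.5  14. ]] [732.2  50.   14. ]
-3.4316899119127373
-3.3102177134970368
width at z110 (mm) 9.68716692029965
```

View pics/comp.png

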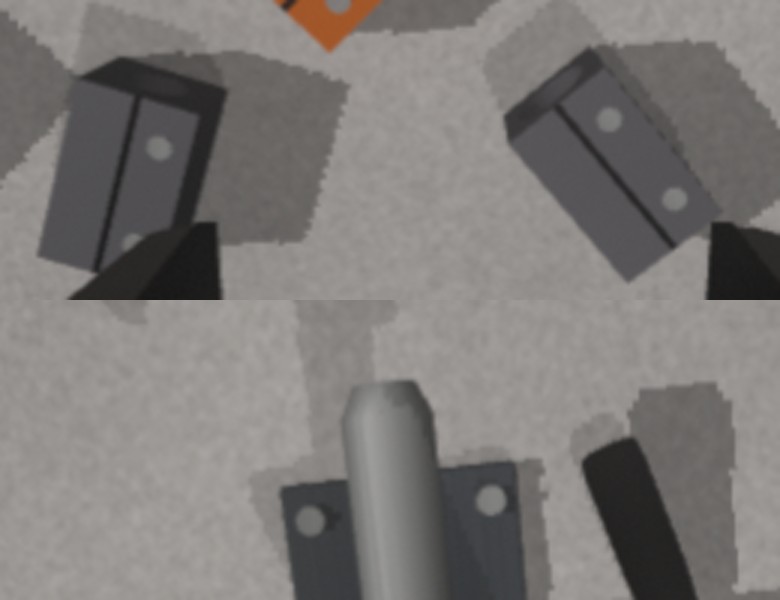

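Run:
```python
from h import *
a,C=load('pics/w2.png'); b=cv2.GaussianBlur(a,(3,3),0).astype(int); d=b[:,:,0]-b[:,:,2]
m=[]
print(d[135,215:300:3],d[155,215:300:3])
for r in range(128,172):
    row=d[r,215:300]; ctr=int(250+(r-110)*.09)-215
    t=5
    l=ctr
    while l>0 and row[l]<t: l-=1
    q=ctr
    while q<84 and row[q]<t: q+=1
    m.append((215+(l+q)/2,r,q-l))
m=np.array(m); print('w',m[::8,2]); p=np.polyfit(m[:,1],m[:,0],1)
rr=np.array([89,130,165,181]); X=onz(np.c_[np.polyval(p,rr),rr],110,C); print(X.round(1)); e=X[3]-X[0]; print('heading',np.degrees(np.arctan2(e[1],e[0])))
print('picked',onz([(249,87),(253.3,126.7),(257.3,184.3)],110,C).round(1))
T=cam('top');print('pin in top cam, picked',onz([(180+218/4,125+185/4),(180+217/4,125+75/4)],110,T).round(1))
_,C=load('pics/w1.png')
P=lambda v:np.array(v)/3+[100,150]
def rep(n,c,s):
    Y=onz(P(c),50,C); S=onz(P(s),50,C); e=S[1]-S[0]
    print(n,Y.round(1).tolist(),'ctr',Y.mean(0).round(1),'edges',[round(np.linalg.norm(Y[i]-Y[i-1]),1) for i in range(len(Y))],'head',np.degrees(np.arctan2(e[1],e[0])).round(1))
rep('A',[(509,141),(602,68),(722,212),(628,282)],[(555,105),(674,247)])
rep('B',[(200,114),(38,257)],[(138,97),(97,272)])
f=lambda v:np.array(v)/4+[180,125]
print('A top',onz(f([(160,365),(225,458),(172,495),(108,403)]),50,T).mean(0).round(1),'B top',onz(f([(440,382),(498,408),(457,512),(397,487)]),50,T).mean(0).round(1))
```

```text
[ 1  3 -1 -2 -1  2  4  3 -2 -2 -1 -2 -1 -2 -2 -2 -1 -1  4  4  5  5  5  5
  6  5 -1 -4 -4] [-6  0  3  3  3  3  4  4  3 -1 -1 -3 -3 -2 -2 -2 -1 -1  1  5  5  4  4  6
  5  6  4 -4 -5]
w [55. 55. 37. 41. 35. 60.]
[[627.7  35.  110. ]
 [667.4  43.4 110. ]
 [703.5  50.9 110. ]
 [720.7  54.5 110. ]]
heading 11.845355790393954
picked [[629.8  57.3 110. ]
 [666.3  55.  110. ]
 [723.2  49.2 110. ]]
pin in top cam, picked [[638.1  53.6 110. ]
 [719.6  47.6 110. ]]
A [[459.0, 70.1, 50.0], [435.6, 111.5, 50.0], [504.4, 152.1, 50.0], [528.7, 109.7, 50.0]] ctr [481.9 110.8  50. ] edges [np.float64(80.2), np.float64(47.5), np.float64(79.9), np.float64(48.9)] head 30.1
B [[426.3, -50.7, 50.0], [474.5, -132.0, 50.0]] ctr [450.4 -91.4  50. ] edges [np.float64(94.5), np.float64(94.5)] head -27.3
A top [476.9 107.5  50. ] B top [445.6 -92.6  50. ]
```

Sleeve A measures 80 x 48 mm, as it should, with its centre at (482,111) and its bore heading at 30°. I'll move over it, turn and look again.

move_arm(increments=[91.9,0.82,0.08,0.4,0,91.9,0.82,0.08,0.4,0,91.9,0.82,0.08,0.4,0,91.9,0.82,0.08,0.4,0,91.9,0.82,0.08,0.4,0,91.9,0.82,0.08,0.4,0,91.9,0.82,0.08,0.4,0,91.9,0.82,0.08,0.4,0,91.9,0.82,0.08,0.4,0,91.9,0.82,0.08,0.4,0])

```text
time_s: 3.7
eef_pos: [478.8, 111.2, 139.5]
tcp_rot: [0.267, 3.13, 0.0]
force: [-0.4, 0.4, 0.0]
gripper_width: 0.999
grip_force: 0.0
```

move_arm(increments=[91.9,0,0,0,-0.95,91.9,0,0,0,-0.95,91.9,0,0,0,-0.95,91.9,0,0,0,-0.95,91.9,0,0,0,-0.95,91.9,0,0,0,-0.95,91.9,0,0,0,-0.95,91.9,0,0,0,0,91.9,0,0,0,0])

```text
time_s: 4.45
eef_pos: [480.5, 111.0, 139.9]
tcp_rot: [-0.812, 3.035, 0.0]
force: [-0.2, 0.2, -1.2]
gripper_width: 0.997
grip_force: 0.0
```

```bash
cat >> h.py <<'E'
def goto(s,x,y,z,head):
    """units needed: translation in present tool axes, then yaw"""
    p,h,R=tool(s); d=R.T@(np.array([x,y,z])-p); dh=(head-h+180)%360-180
    print('pos',p.round(1),'head',round(h,1),'-> units xyz',(d/30).round(2),'yaw',round(-dh/6,2))
E
python3 - <<'E'
from h import *
s,a,C=snap('pics/w3.png'); goto(s,482,110.8,6,210.1)
# sleeve seen from here: grey pixels
hsv=cv2.cvtColor(a,40); 
m=((hsv[...,2]<105)&(hsv[...,2]>75)).astype(np.uint8); m=cv2.morphologyEx(m,cv2.MORPH_OPEN,np.ones((5,5)))
n,l,st,ce=cv2.connectedComponentsWithStats(m)
for i in np.argsort(-st[1:,4])[:6]+1: print(st[i],ce[i].round(),onz([ce[i]],50,C).round(1))
# gauge refit from w2
a,C=load('pics/w2.png'); b=cv2.bilateralFilter(a,7,25,3).astype(int); g=b.sum(2)/3; d=b[:,:,0]-b[:,:,2]
E1=[];E2=[]
for r in range(126,168):
    row=cv2.blur(d[r-1:r+2].astype(np.float32),(3,3))[1]; c=int(250+(r-88)*.085)
    l=c
    while row[l]<1 and l>200:l-=1
    q=c
    while row[q]<1 and q<320:q+=1
    E1.append((r,l+.5));E2.append((r,q-.5))
from numpy import median
fit=[]
for E in(E1,E2):
    E=np.array(E); p=np.polyfit(*E.T,1)
    for _ in range(5):
        e=abs(E[:,1]-np.polyval(p,E[:,0])); p=np.polyfit(*E[e<=max(1,np.median(e))].T,1)
    print('edge',p,np.median(e)); fit.append(p)
p=(fit[0]+fit[1])/2; rr=np.array([95,130,165,181]); X=onz(np.c_[np.polyval(p,rr),rr],110,C); e=X[3]-X[0]; print(X.round(1),np.degrees(np.arctan2(e[1],e[0])))
E
```

```text
pos [480.5 111.  139.9] head -150.0 -> units xyz [-0.04 -0.03  4.46] yaw -0.02
[  60   22  115  106 6045] [120.  80.] [[451.5 -23.2  50. ]]
[ 197    7  131   91 5446] [276.  64.] [[382.9  73.2  50. ]]
[ 256  151   65  101 5292] [285. 206.] [[474.2 137.4  50. ]]
[ 432  211   80   60 3340] [478. 245.] [[421.7 299.9  50. ]]
[ 223  151   28   91 2431] [237. 195.] [[486.6  97.7  50. ]]
[ 197  338   45   46 1448] [218. 358.] [[637.3 160.9  50. ]]
edge [1.37022932e-01 2.18688045e+02] 0.25362612430110687
edge [9.91005591e-02 2.53672244e+02] 0.25224860222022016
[[636.6  54.6 110. ]
 [669.1  52.8 110. ]
 [703.5  50.9 110. ]
 [719.9  50.  110. ]] -3.1278408587704294
```

View pics/w3.png

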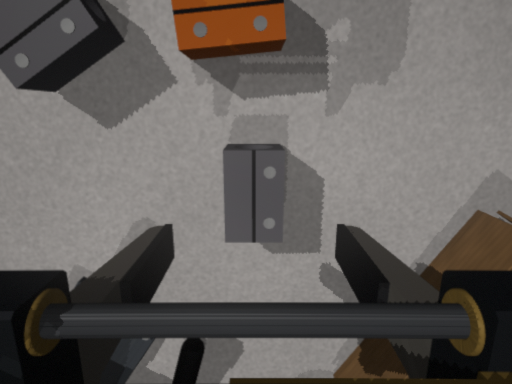

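Sleeve A is now square to the tool: its top face spans columns 223–286 and rows 151–242. The gauge axis heads -3.2° by both methods. Next I'll check the centre offset and go down.

Run:
```python
from h import *
_,C=load('pics/w3.png'); s=state()
X=onz([(254.5,196.5),(224,151),(285.5,242),(224,242)],50,C); print(X.round(1), np.linalg.norm(X[1]-X[3]),np.linalg.norm(X[2]-X[3]))
goto(s,*X[0][:2],6,210)
```

```text
[[480.2 110.8  50. ]
 [459.5  70.6  50. ]
 [502.3 154.5  50. ]
 [528.9 108.2  50. ]] 78.94134460605403 53.372211585882766
pos [480.7 111.  139.9] head -150.0 -> units xyz [0.02 0.   4.46] yaw -0.01
```

move_arm(increments=[91.9,0,0,0.9,0,91.9,0,0,0.9,0,91.9,0,0,0.9,0,91.9,0,0,0.9,0,91.9,0,0,0.83,0,91.9,0,0,0,0,91.9,0,0,0,0,30,0,0,0,0,30,0,0,0,0,30,0,0,0,0])

```text
time_s: 5.33
eef_pos: [482.6, 111.2, 8.2]
tcp_rot: [-0.816, 3.031, -0.0]
force: [-0.4, -0.5, 0.1]
gripper_width: 0.804
grip_force: 0.0
```

move_arm(increments=[30,0,0,0,0,30,0,0,0,0,30,0,0,0,0,30,0,0,0,0,30,0,0,0,0])

```text
time_s: 5.75
eef_pos: [481.7, 111.0, 7.0]
tcp_rot: [-0.817, 3.033, -0.0]
force: [-1.6, -0.6, 6.5]
gripper_width: 0.543
grip_force: 30.0
```

move_arm(increments=[30,0,0,-0.7,0,30,0,0,-0.75,0,30,0,0,-0.75,0,30,0,0,-0.65,0.9,30,0,0,0,0.93,30,0,0,0,0.93,30,0,0,0,0.93,30,0,0,0,0.93,30,0,0,0,0.93,30,0,0,0,0])

```text
time_s: 6.58
eef_pos: [481.1, 110.9, 91.9]
tcp_rot: [-0.093, -3.14, 0.0]
force: [0.5, 0.5, -1.5]
gripper_width: 0.544
grip_force: 30.0
```

Run:
```python
from h import *
goto(state(),572,58.6,92,176.75)
```

```text
pos [481.1 110.9  91.9] head 176.6 -> units xyz [-3.13 -1.56 -0.  ] yaw -0.03
```

move_arm(increments=[30,-0.63,-0.31,0,0,30,-0.63,-0.31,0,0,30,-0.63,-0.31,0,0,30,-0.62,-0.31,0,0,30,-0.62,-0.32,0,0,30,0,0,0,0,30,0,0,0,0])

```text
time_s: 7.17
eef_pos: [572.9, 58.6, 91.7]
tcp_rot: [-0.084, -3.14, 0.0]
force: [-0.7, 0.1, -1.7]
gripper_width: 0.541
grip_force: 30.0
```

Run:
```python
from h import *
s=state(); goto(s,572,58.6,92,176.75); a=imaging.grab_frame('top'); b=imaging.grab_frame('scene')
o=np.hstack([cv2.resize(a[120:220,190:290],(400,400),interpolation=2),cv2.resize(b[160:260,180:280],(400,400),interpolation=2)])
cv2.imwrite('pics/pre.png',o[:,:,::-1])
```

```text
pos [572.9  58.6  91.7] head 176.9 -> units xyz [ 0.03 -0.   -0.01] yaw 0.03
```

View pics/pre.png

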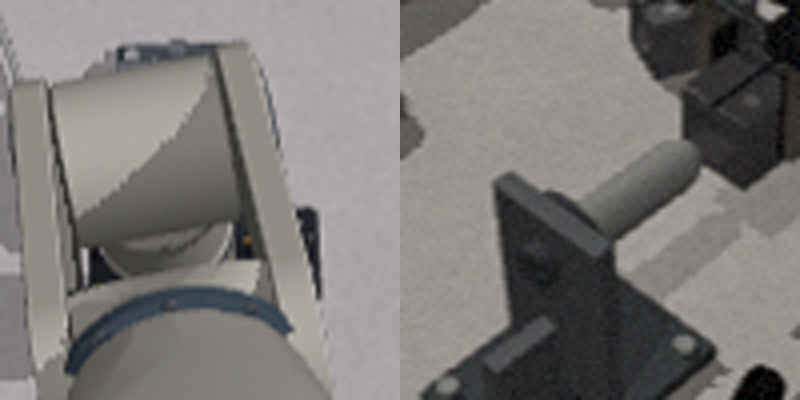

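The arm hides the top view. The scene view shows the pin pointing at the middle of the sleeve's front face. I'll advance gently.

move_arm(increments=[30,-0.2,0,0,0,30,-0.2,0,0,0,30,-0.2,0,0,0,30,-0.1,0,0,0,30,0,0,0,0])

```text
time_s: 7.68
eef_pos: [594.6, 58.1, 92.3]
tcp_rot: [0.086, 3.14, 0.0]
force: [-0.2, 0.8, -1.6]
gripper_width: 0.541
grip_force: 30.0
```

move_arm(increments=[30,-0.05,0,0,0,30,-0.05,0,0,0,30,-0.05,0,0,0,30,-0.05,0,0,0,30,0,0,0,0])

```text
time_s: 8.1
eef_pos: [599.9, 57.6, 92.2]
tcp_rot: [0.086, 3.14, 0.0]
force: [-0.3, -0.4, -1.4]
gripper_width: 0.543
grip_force: 30.0
```

move_arm(increments=[30,-0.05,0,0,0,30,-0.05,0,0,0,30,-0.05,0,0,0,30,0,0,0,0])

```text
time_s: 8.43
eef_pos: [604.5, 57.3, 92.2]
tcp_rot: [0.086, 3.14, 0.0]
force: [0.1, -0.6, -1.6]
gripper_width: 0.545
grip_force: 30.0
```

move_arm(increments=[30,-0.05,0,0,0,30,-0.05,0,0,0,30,-0.05,0,0,0,30,0,0,0,0])

```text
time_s: 8.77
eef_pos: [609.0, 57.1, 92.2]
tcp_rot: [0.086, 3.14, 0.0]
force: [-0.4, 0.4, -1.6]
gripper_width: 0.539
grip_force: 30.0
```

move_arm(increments=[30,-0.06,0,0,0,30,-0.06,0,0,0,30,-0.06,0,0,0,30,-0.06,0,0,0,30,0,0,0,0])

```text
time_s: 9.18
eef_pos: [616.3, 56.7, 92.2]
tcp_rot: [0.086, 3.14, 0.0]
force: [-0.2, 0.2, -2.3]
gripper_width: 0.545
grip_force: 30.0
```

move_arm(increments=[30,-0.1,0,0,0,30,-0.1,0,0,0,30,-0.1,0,0,0,30,-0.1,0,0,0,30,-0.1,0,0,0,30,-0.1,0,0,0,30,0,0,0,0])

```text
time_s: 9.77
eef_pos: [634.5, 55.7, 92.2]
tcp_rot: [0.086, 3.14, 0.0]
force: [-0.0, -0.6, -1.9]
gripper_width: 0.54
grip_force: 30.0
```

It fits, and there's no contact force. I'll continue to near the shoulder (predicted TCP x about 683) and finish in small steps.

move_arm(increments=[30,-0.15,0,0,0,30,-0.15,0,0,0,30,-0.15,0,0,0,30,-0.15,0,0,0,30,-0.15,0,0,0,30,-0.15,0,0,0,30,-0.15,0,0,0,30,-0.1,0,0,0,30,-0.1,0,0,0,30,0,0,0,0])

```text
time_s: 10.6
eef_pos: [671.8, 53.6, 92.2]
tcp_rot: [0.086, 3.14, 0.0]
force: [0.2, 0.7, -1.0]
gripper_width: 0.542
grip_force: 30.0
```

move_arm(increments=[30,-0.06,0,0,0,30,-0.06,0,0,0,30,0,0,0,0])

```text
time_s: 10.85
eef_pos: [675.1, 53.5, 92.2]
tcp_rot: [0.086, 3.14, -0.0]
force: [-0.1, -0.3, -1.8]
gripper_width: 0.541
grip_force: 30.0
```

move_arm(increments=[30,-0.06,0,0,0,30,-0.06,0,0,0,30,0,0,0,0])

```text
time_s: 11.1
eef_pos: [678.8, 53.3, 92.3]
tcp_rot: [0.086, 3.14, 0.0]
force: [0.2, -0.2, -2.4]
gripper_width: 0.541
grip_force: 30.0
```

move_arm(increments=[30,-0.05,0,0,0,30,-0.05,0,0,0,30,0,0,0,0])

```text
time_s: 11.35
eef_pos: [679.9, 53.2, 92.0]
tcp_rot: [-0.087, -3.137, 0.0]
force: [-6.3, 0.1, 3.0]
gripper_width: 0.541
grip_force: 30.0
```

move_arm(increments=[30,-0.04,0,0,0,30,-0.04,0,0,0,30,0,0,0,0])

```text
time_s: 11.6
eef_pos: [680.0, 53.2, 91.6]
tcp_rot: [-0.087, -3.132, 0.0]
force: [-14.2, 1.3, 5.8]
gripper_width: 0.545
grip_force: 30.0
```

Sleeve A is fully home: it stops at TCP x = 680, within 3 mm of the prediction, with 14 N of reaction. It belongs in the tray, so I'll withdraw it.

move_arm(increments=[30,0.1,0,0,0,30,0.2,0,0,0,30,0.4,0,0,0,30,0.5,0,0,0,30,0.5,0,0,0,30,0.5,0,0,0,30,0.5,0,0,0,30,0.5,0,0,0,30,0.5,0,0,0,30,0.2,0,0,0])

```text
time_s: 12.43
eef_pos: [565.0, 59.4, 92.1]
tcp_rot: [-0.086, -3.139, 0.0]
force: [-0.3, -0.2, -1.8]
gripper_width: 0.538
grip_force: 30.0
```

move_arm(increments=[30,0.1,0,-0.5,0,30,0.2,-0.6,-0.5,0,30,0.2,-0.8,0,0,30,0.2,-1,0,0,30,0.2,-1,0,0,30,0.2,-1,0,0,30,0.2,-1,0,0,30,0.2,-1,0,0,30,0.2,-1,0,0,30,0.2,-1,0,0])

```text
time_s: 13.27
eef_pos: [496.3, -190.8, 122.5]
tcp_rot: [0.086, 3.139, -0.001]
force: [-1.0, -0.0, -2.8]
gripper_width: 0.543
grip_force: 30.0
```

move_arm(increments=[30,0.1,-1,0,0,30,0,-1,0,0,30,0,-1,0,0,30,0,-1,0,0,30,0,-1,0,0,30,0,-0.9,0,0,30,0,-0.5,0,0,30,0,0,0,0,30,0,0,0,0])

```text
time_s: 14.02
eef_pos: [482.6, -380.7, 122.0]
tcp_rot: [-0.089, -3.14, -0.001]
force: [-0.4, -0.0, -1.9]
gripper_width: 0.543
grip_force: 30.0
```

Run:
```python
from h import *
s,a,C=snap('pics/tray.png'); goto(s,482,-382,13,176.75); print(s['time_s'],s['force'],s['gripper_width'])
cv2.imwrite('pics/trayv.png',a)
```

```text
pos [ 482.6 -380.7  122. ] head 176.8 -> units xyz [ 0.02 -0.05  3.63] yaw 0.0
14.0167 [-0.41998653 -0.02710734 -1.8561909 ] 0.5427958437633723
```

View pics/trayv.png

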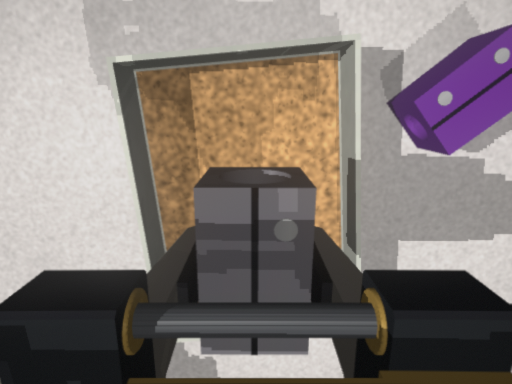

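The sleeve is over the cork lining, well inside the tray walls (left rim around column 150, right rim around 345, sleeve at 197–313). I'll lower and release it.

move_arm(increments=[30,0,0,0.6,0,30,0,0,0.8,0,30,0,0,0.8,0,30,0,0,0.8,0,30,0,0,0.4,0,30,0,0,0.15,0,30,0,0,0,0,70,0,0,0,0,70,0,0,0,0,70,0,0,0,0])

```text
time_s: 14.9
eef_pos: [483.6, -381.3, 17.2]
tcp_rot: [0.086, 3.138, -0.002]
force: [-0.2, -0.5, -0.2]
gripper_width: 0.737
grip_force: 0.0
```

move_arm(increments=[70,0,0,0,0,70,0,0,0,0,70,0,0,-0.3,0,70,0,0,-0.8,0,70,0,0,-1,0,70,0,0,-1,0,70,0,0,-1,0,70,0,0,0,0])

```text
time_s: 15.57
eef_pos: [485.5, -382.9, 145.6]
tcp_rot: [0.086, 3.133, -0.009]
force: [0.9, -0.8, 0.5]
gripper_width: 0.76
grip_force: 0.0
```

Run:
```python
from h import *
goto(state(),450.4,-91.4,140,152.7)
a=imaging.grab_frame('top'); T=cam('top')
g=cv2.cvtColor(a,cv2.COLOR_RGB2GRAY); print(proj([(482,-381,54)],T).round(), a[212:222,380:396:3].tolist()[::4])
```

```text
pos [ 485.5 -382.9  145.6] head 176.8 -> units xyz [1.7  9.64 0.12] yaw 4.02
[[389. 214.]] [[[26, 27, 27], [50, 48, 54], [34, 28, 15], [30, 32, 38], [32, 33, 39], [30, 30, 35]], [[47, 45, 49], [103, 101, 108], [103, 101, 108], [33, 33, 35], [103, 102, 108], [100, 99, 106]], [[28, 26, 30], [102, 100, 107], [100, 98, 105], [58, 58, 61], [104, 102, 109], [68, 67, 63]]]
```

Sleeve A is in the tray. Now sleeve B.

move_arm(increments=[70,0.17,0.96,0,0,70,0.17,0.96,0,0,70,0.17,0.96,0,0,70,0.17,0.96,0,0,70,0.17,0.96,0,0,70,0.17,0.96,0,0,70,0.17,0.96,0,0,70,0.17,0.96,0,0,70,0.17,0.96,0,0,70,0.17,1,0.1,0])

```text
time_s: 16.45
eef_pos: [447.0, -87.8, 135.6]
tcp_rot: [-0.087, -3.14, -0.0]
force: [0.4, 0.6, 0.1]
gripper_width: 0.761
grip_force: 0.0
```

move_arm(increments=[70,0,0,0,0.8,70,0,0,0,0.8,70,0,0,0,0.8,70,0,0,0,0.8,70,0,0,0,0.8,70,0,0,0,0,70,0,0,0,0])

```text
time_s: 17.03
eef_pos: [447.2, -89.0, 135.3]
tcp_rot: [-0.733, -3.054, 0.0]
force: [0.0, -0.2, 0.5]
gripper_width: 0.761
grip_force: 0.0
```

Run:
```python
from h import *
s,a,C=snap('pics/w4.png'); goto(s,450.4,-91.4,7,152.7)
cv2.imwrite('pics/w4v.png',cv2.resize(a[110:290,160:360],(800,720))[:600])
```

```text
pos [447.2 -89.  135.3] head 153.0 -> units xyz [-0.14 -0.02  4.28] yaw 0.05
```

View pics/w4v.png

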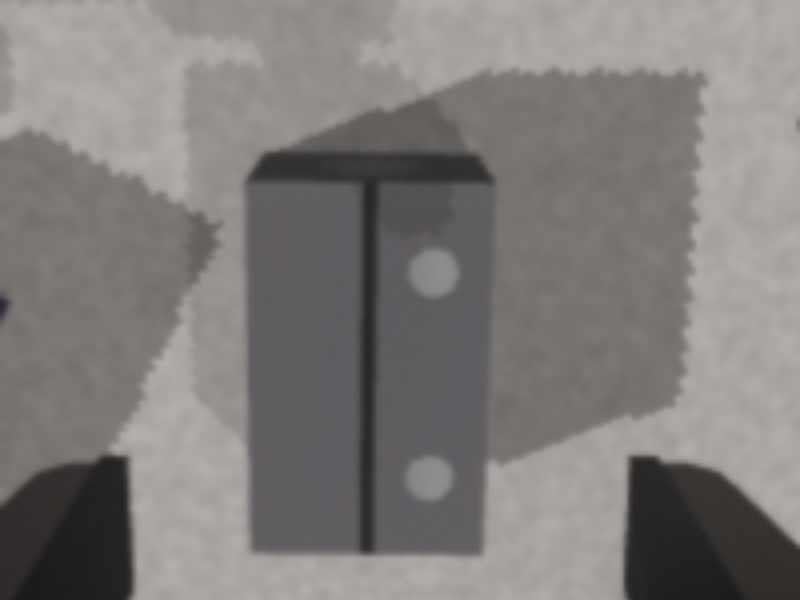

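Sleeve B is square to the tool: its top face covers crop columns 247–490 and rows 180–553, between the fingers. I'll work out its centre.

Run:
```python
from h import *
_,C=load('pics/w4.png')
X=onz([(252,201.6),(252.5,155),(251.7,248)],50,C); print(X.round(1),np.linalg.norm(X[1]-X[2])); goto(state(),*X[0][:2],7,np.degrees(np.arctan2(*(X[1]-X[2])[1::-1])))
```

```text
[[ 448.7  -91.4   50. ]
 [ 414.7  -73.5   50. ]
 [ 485.4 -110.5   50. ]] 79.8327614362991
pos [447.3 -89.  135.4] head 153.0 -> units xyz [-0.08 -0.05  4.28] yaw 0.11
```

move_arm(increments=[70,-0.08,-0.05,0.7,0.09,70,0,0,0.85,0,70,0,0,0.85,0,70,0,0,0.85,0,70,0,0,0.8,0,70,0,0,0.23,0,70,0,0,0,0,70,0,0,0,0,30,0,0,0,0,30,0,0,0,0])

```text
time_s: 17.92
eef_pos: [450.1, -91.7, 8.6]
tcp_rot: [0.751, 3.048, 0.0]
force: [-0.1, -0.1, -0.1]
gripper_width: 0.639
grip_force: 0.0
```

move_arm(increments=[30,0,0,0,0,30,0,0,0,0,30,0,0,0,0,30,0,0,0,0])

```text
time_s: 18.25
eef_pos: [449.9, -91.7, 8.3]
tcp_rot: [0.751, 3.049, -0.0]
force: [-1.1, -0.3, 8.1]
gripper_width: 0.544
grip_force: 30.0
```

move_arm(increments=[30,0,0,-0.7,0,30,0,0,-0.75,0,30,0,0,-0.75,0,30,0,0,-0.65,-0.6,30,0,0,0,-0.8,30,0,0,0,-0.9,30,0,0,0,-0.9,30,0,0,0,-0.85,30,0,0,0,0,30,0,0,0,0])

```text
time_s: 19.08
eef_pos: [449.0, -91.5, 93.0]
tcp_rot: [0.097, 3.14, -0.0]
force: [0.1, -0.5, -2.9]
gripper_width: 0.546
grip_force: 30.0
```

Run:
```python
from h import *
goto(state(),572,58.8,92,176.8)
```

```text
pos [449.  -91.5  93. ] head 176.5 -> units xyz [-3.78  5.25  0.03] yaw -0.06
```

move_arm(increments=[30,-0.54,0.75,0,-0.06,30,-0.54,0.75,0,0,30,-0.54,0.75,0,0,30,-0.54,0.75,0,0,30,-0.54,0.75,0,0,30,-0.54,0.75,0,0,30,-0.54,0.75,0,0,30,0,0,0,0,30,0,0,0,0])

```text
time_s: 19.83
eef_pos: [571.1, 60.7, 92.6]
tcp_rot: [-0.084, -3.14, 0.0]
force: [-0.2, 0.7, -2.8]
gripper_width: 0.54
grip_force: 30.0
```

Run:
```python
from h import *
goto(state(),592,57.8,93,176.8)
```

```text
pos [571.1  60.7  92.6] head 176.9 -> units xyz [-0.7  -0.06 -0.01] yaw 0.02
```

move_arm(increments=[30,-0.15,-0.03,0,0,30,-0.15,-0.02,0,0,30,-0.15,0,0,0,30,-0.15,0,0,0,30,0,0,0,0])

```text
time_s: 20.25
eef_pos: [589.7, 56.6, 93.0]
tcp_rot: [0.085, 3.139, 0.0]
force: [-0.8, -0.1, -1.6]
gripper_width: 0.541
grip_force: 30.0
```

move_arm(increments=[30,-0.05,0,0,0,30,-0.05,0,0,0,30,-0.05,0,0,0,30,0,0,0,0])

```text
time_s: 20.58
eef_pos: [593.4, 57.0, 92.8]
tcp_rot: [0.083, 3.14, 0.0]
force: [-0.2, -1.0, -1.2]
gripper_width: 0.544
grip_force: 30.0
```

move_arm(increments=[30,-0.04,0,0,0,30,-0.04,0,0,0,30,0,0,0,0])

```text
time_s: 20.83
eef_pos: [595.6, 56.9, 92.8]
tcp_rot: [-0.083, -3.14, -0.0]
force: [-0.1, -0.1, -1.0]
gripper_width: 0.542
grip_force: 30.0
```

move_arm(increments=[30,-0.03,0.035,0,0,30,-0.03,0,0,0,30,0,0,0,0])

```text
time_s: 21.08
eef_pos: [596.0, 57.4, 92.7]
tcp_rot: [-0.083, -3.137, 0.001]
force: [-5.7, -2.3, 4.3]
gripper_width: 0.541
grip_force: 30.0
```

move_arm(increments=[30,-0.04,0,0,0,30,-0.04,0,0,0,30,0,0,0,0])

```text
time_s: 21.33
eef_pos: [596.2, 57.3, 92.4]
tcp_rot: [-0.083, -3.133, 0.001]
force: [-14.3, -1.7, 9.4]
gripper_width: 0.54
grip_force: 30.0
```

Sleeve B stops on the nose exactly where an undersize one should (TCP x = 596), with 14 N. It goes in the carton.

move_arm(increments=[30,0,0,0,0,30,0.1,0,0,0,30,0.3,0,0,0,30,0.4,0,0,0,30,0.4,0,0,0,30,0.2,0,-0.4,0,30,0.2,0.2,-0.4,0,30,0.2,0.6,-0.4,0,30,0.2,0.8,-0.4,0,30,0.2,1,0,0])

```text
time_s: 22.17
eef_pos: [539.9, 140.0, 144.8]
tcp_rot: [0.085, 3.135, 0.002]
force: [2.1, 0.7, -1.8]
gripper_width: 0.543
grip_force: 30.0
```

move_arm(increments=[30,0.2,1,0,0,30,0.2,1,0,0,30,0.2,1,0,0,30,0.2,1,0,0,30,0.2,1,0,0,30,0.2,1,0,0,30,0,1,0,0,30,0,0.8,0,0,30,0,0.4,0,0,30,0,0,0,0])

```text
time_s: 23.0
eef_pos: [515.4, 389.6, 142.1]
tcp_rot: [0.079, 3.139, 0.003]
force: [0.2, -0.4, -1.9]
gripper_width: 0.544
grip_force: 30.0
```

Run:
```python
from h import *
s,a,C=snap('pics/car.png'); goto(s,511,387,15,177)
I=cv2.imread('pics/top.png'); T=cam('top')
# carton rim outline in the start picture by brown mask
h=cv2.cvtColor(I,40); m=((h[...,0]>5)&(h[...,0]<22)&(h[...,1]>80)).astype(np.uint8); m[:160]=0; m[:,200:]=0
m=cv2.morphologyEx(m,3,np.ones((7,7))); c=max(cv2.findContours(m,0,2)[0],key=cv2.contourArea); r=cv2.minAreaRect(c); B=cv2.boxPoints(r); X=onz(B,75,T); print(r,X.round(),X.mean(0).round())
```

```text
pos [515.4 389.6 142.1] head 177.1 -> units xyz [ 0.15 -0.1   4.23] yaw 0.02
((120.46096801757812, 229.0059814453125), (70.08499908447266, 88.74575805664062), 0.7440592646598816) [[394. 497.  75.]
 [651. 490.  75.]
 [628. 284.  75.]
 [375. 299.  75.]] [512. 393.  75.]
```

move_arm(increments=[30,0.1,0,0.6,0,30,0,0,0.8,0,30,0,0,0.8,0,30,0,0,0.8,0,30,0,0,0.7,0,30,0,0,0.35,0,30,0,0,0.1,0,30,0,0,0,0,70,0,0,0,0,70,0,0,0,0])

```text
time_s: 23.88
eef_pos: [513.3, 387.4, 18.1]
tcp_rot: [0.083, 3.138, 0.003]
force: [-0.7, -0.0, -0.1]
gripper_width: 0.666
grip_force: 0.0
```

move_arm(increments=[70,0,0,0,0,70,0,0,0,0,70,0,0,0,0,70,0,0,-0.3,0,70,0,0,-0.8,0,70,0,0,-1,0,70,0,0,-1,0,70,0,0,-1,0,70,0,0,-1,0,70,0,0,0,0])

```text
time_s: 24.72
eef_pos: [514.9, 388.9, 176.6]
tcp_rot: [0.083, 3.133, 0.009]
force: [1.6, 1.2, 0.2]
gripper_width: 0.76
grip_force: 0.0
```

Run:
```python
from h import *
s,a,C=snap('pics/end.png'); goto(s,511,387,150,177); print(s['force'],s['gripper_width'],s['time_s'])
# expected top face of the sleeve at (512,389,55), 80x50, and floor beside it
for z in (55,): print(proj([(472,364,z),(472,414,z),(552,364,z),(512,389,z)],C).round())
for p in [(490,375,55),(490,405,55),(450,389,5)]:
    u=proj([p],C)[0].astype(int); print(p,u,a[u[1],u[0]] if 0<=u[1]<384 else None)
b=imaging.grab_frame('top'); T=cam('top')
I=cv2.imread('pics/top.png')
for n,p in (('tray sleeve',(482,-370,54)),('tray sleeve',(482,-392,54))): u=proj([p],T)[0].round().astype(int); print(n,u,b[u[1],u[0]])
d=cv2.absdiff(b[:,:,::-1],I).max(2)
for n,(x0,x1,y0,y1) in {'mug':(120,160,140,175),'sd':(182,210,120,178),'mouse':(313,337,140,176)}.items(): print(n,(d[y0:y1,x0:x1]>40).mean().round(3))
```

```text
pos [514.9 388.9 176.6] head 177.0 -> units xyz [ 0.13 -0.08  0.89] yaw -0.0
[1.6290534  1.20153243 0.2418968 ] 0.7602682461358787 24.7167
[[223. 142.]
 [279. 139.]
 [229. 226.]
 [253. 184.]]
(490, 375, 55) [236 161] [117 113 117]
(490, 405, 55) [269 159] [156 158 160]
(450, 389, 5) [249 113] [ 53  78 102]
tray sleeve [385 215] [ 96  94 101]
tray sleeve [393 214] [ 95  94 100]
mug 0.0
sd 0.0
mouse 0.0
```

The pictures show both sleeves in place and no change in the mug, mouse or screwdriver. I'm handing in.

```bash
python3 -c "
from rig import close_job
print(close_job())"
```

```text
the job is handed in; nothing more can be done
None
```

I tried both sleeves on the pin: the one that went fully home is in the tray, the undersize one is in the carton, the bystanders show no change in the pictures, and the job is handed in (about 25 s used; no verdict was returned).

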